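# Close and seal the potter's damp box

## Robot

A 6-joint arm with a two-finger parallel gripper is mounted at the origin on the work surface. World frame = base frame: x ahead of the robot, y to its left, z up, the work surface at z = 0. Lengths are in m, angles in rad, forces in N, time in s.
With the tool pointing down it reaches from about 0.3 to 0.85 m from the base axis. Payload 4.2 kg.
Tool frame: the origin (TCP) lies at the very end of the fingers, on their centre line; the grasp point (between the pads) lies 19 mm behind it; x points along the fingers, y is the direction in which the jaws open and shut, and the axes are right-handed (so a half turn about x gives the same grasp; the last joint's range is limited). The gripper opens to 91 mm and grips with 3 to 60 N. Pads are 32 mm wide; open, the fingers measure 118 mm over their backs; the gripper's body (76 mm by 178 mm) begins 60 mm behind the grasp point.
Start: joints at [-1.337, 0.32, 1.565, -0, 1.257, -0.02], TCP at [0.144, -0.557, 0.214] pointing down, gripper open.
Joint ranges: [-3.11, 3.11], [-0.84, 2.01], [0.21, 2.61], [-1.34, 4.49], [0.05, 2.63], [-2.56, 2.56]. Speed limits (rad/s): [2.57, 2.57, 3.14, 3.14, 3.14, 3.14].

## Interface

Orientations are given as a unit quaternion [x, y, z, w].
In Python, from workcell import ctrl gives the robot as it stands.
- The arm moves only by the tool apply_moves, never from a script. Its argument "steps" is a list of rows, each an object with "linear": the shift along the world's x, y, z as a fraction of full scale, a list of three; "roll": the turn about the world's z as a fraction of full scale; "fingers": the gripper's target within -1 to 1 (shut at 1, half-way at 0, fully open at -1). A call has 1 to 8 rows; each row is the pose to reach, as a shift and turn from the pose commanded when the call began; what a row does not reach only later rows make up. Full scale, the value 1, is 150 mm for a shift and 90 degrees for a turn. A row lasts 1/12 s, in which the tool goes at most 41.7 mm and 7.16 degrees, less where a joint would pass 70% of its speed; a pose out of reach is approached as far as the arm can. A call with a number of a shift or a turn outside -1 to 1 is refused whole. A call with a gripper value outside its range is refused whole. The fingers move at their own pace and stop on an object; the grip force is fixed at half the most. Time passes only in rows, so rows that repeat a pose let the fingers close. It gives the time, the measured TCP pose, the force and the opening at its end, in the units of the state.
- ctrl.get_state(): the state, without advancing time (a new reading comes with each control period).
- ctrl.read_camera(name): name is "scene" or "top"; returns the picture (420x560x3 uint8, red, green, blue); there is no depth.
- ctrl.camera_params(name): a dict with "K" (3x3 intrinsics, pixels), "k1" (the pictures are not rectified: a ray, as slopes to the right and down, at radius r is drawn at 1 + k1 r^2 times it, then the intrinsics apply), "R" (3x3) and "t" (3): a world point X has camera coordinates R X + t. Camera axes: x right, y down, z forward; pixel columns grow to the right and rows downward; lengths in m; the calibration is good to about 2 mm. A picture is of the moment at which its call begins. camera_params takes no time and is no camera call.
- ctrl.job_done(): hands the job in, once; it reports no verdict.
The state is a dict: "time_s": time; "qpos": joint angles; "joint_velocities": joint speeds; "joint_efforts": joint torques, N m; "ee_pos": TCP position; "tcp_rot": TCP orientation; "force": force on the tool from outside, world axes, zero at the start; "wrist_torque": the same for the moment, N m; "width": finger opening in m.
Only numpy, scipy, OpenCV 4.12 (cv2) and the standard library are available. Lean on these libraries where they do the work, as an engineer would, in place of code of your own. Each camera call takes 0.05 s, during which the arm holds its last target. There are 200 camera calls.

## Task

Close the damp box: push its open lid past upright, keep your hand clear and let its own weight swing it down, and then press it home through its rubber seal until you feel it bear on the studs, and keep the fingertips on it there at a steady 12 N or so for two seconds before you take your hand away. Treat the lid gently, never more than 25 N, and leave the mould, the pot and the brush where they are.

Things in the scene. Friction and masses are not known exactly. Their poses are not given: they have to be found in the camera images.
- damp_box: Open wooden box fixed to the bench, 180 (x) by 260 (y) by 130 high, walls 12; stored moulds inside stay below its rim. Origin: centre of its underside, on the bench; z up. Its lid is hinged on the rim at its -x side, which faces roughly towards the robot; the shut lid extends to its +x side.
- lid (a joint): Lid angle (rad): 0 level, 1.57 upright, more leans to the robot (stop 1.95); starts 1.66 to 1.80. Wooden board 184 from hinge to free edge, 264 wide, 12 thick, 0.36 to 0.58 kg. The stiff hinge holds it near upright; 0.2 to 0.4 rad past upright (lighter = later) it falls by itself and comes to rest ajar at 0.05 to 0.06 on the seal. Fully shut, on the studs, it stands between 0 and 0.03.
- seal (a joint): How far the black rubber strip on the box's +x wall (8 wide, 210 long) is pressed in (m); 0 = 10 mm proud. It takes 2 to 6 N near the lid's free edge, plus 2 N per 10 mm/s, and does not spring back. Then, 5 to 10 mm in, the lid bears hard on two steel studs at the strip's ends, screwed 0 to 5 mm out (not measured: feel it); force then rises 5 N or more per mm, depending on the arm.
- lid_hinge (a point): Point on the hinge axis at the middle of the lid's width: underside of the lid at its hinged edge, 130.5 above the bench. x along the lid from hinge to free edge, y along the hinge, z out of the lid's outer face (up when shut).
- lid_edge (a point): Middle of the lid's free edge, on the outer face (the top face when shut), 184 from the hinge. Axes as lid_hinge.
- lid_press (a point): Point on the outer face (top when shut), middle of the width, 150 from the hinge: a good place to press. 142.5 to 147 above the bench when the lid is fully shut, depending on the studs. Axes as lid_hinge.
- mould: Loose round plaster mould, stepped disc 100 across, 58 high, beside the box on its +y side. Origin: centre of underside. Leave alone.
- pot: Loose dark grey clay cup, 84 across, 100 high, beside the box on its -y side. Origin: centre of underside. Leave alone.
- brush: Loose flat brush, 200 long, 42 wide, 20 thick, lying on the bench to the right of the box and nearer the robot. Origin: middle of its underside; x along it, handle to -x. Leave alone.

How it is judged:
By the outcome, as a careful person would: the job done as asked, in the order asked, and still so for the second after the job is handed in, with the robot touching nothing.
It also fails if it takes over 58 s, if anything falls off the work surface, if the arm or the gripper's body presses on something with over 40 N, if the wrist force passes 120 N, or if a joint passes its speed limit or range.

## Working session

There is one attempt and no reset: what is moved stays moved. The work goes in short steps, Python scripts to look and compute and a tool call to move; the robot and the scene stay as the last step left them, time stands still between calls to the robot, and variables do not carry over. Pictures are saved under pics/ and viewed, about 8 in all and at most 12, crops included, and the job is handed in when it is done.

Besides the shell and the picture viewer there is one more tool, called after "Call:" as a command line: name --argument value ..., lists and objects as JSON in quotes. apply_moves: Moves the arm, as the interface text tells. Shift numbers are shares of 150 mm and turn numbers shares of 90 degrees, none past 1 either way. Its arguments: {"type":"object","properties":{"steps":{"type":"array","items":{"type":"object","properties":{"linear":{"type":"array","items":{"type":"number"}},"roll":{"type":"number"},"fingers":{"type":"number"}}}}},"required":["steps"]}

```bash
mkdir -p pics
python3 - <<'E'
from workcell import ctrl
import cv2,json
for n in("scene","top"):
    cv2.imwrite(f"pics/{n}0.png",ctrl.read_camera(n)[:,:,::-1]); p=ctrl.camera_params(n); print(n,{k:(v.tolist() if hasattr(v,'tolist') else v) for k,v in p.items()})
print(ctrl.get_state())
E
```

```text
scene {'K': [[401.818600142877, 0.0, 279.3959800313861], [0.0, 401.818600142877, 218.95548011910682], [0.0, 0.0, 1.0]], 'k1': -0.0511437055601441, 'R': [[-0.9993116173306532, -0.03605900209172715, -0.008720082347235286], [-0.01806712219581761, 0.6783297692927067, -0.7345354335815698], [0.03240170618277905, -0.733872245325746, -0.678514301232474]], 't': [0.5292517656418221, 0.12246578057247709, 0.9901299624653488]}
top {'K': [[517.1381900380259, 0.0, 283.582122897627], [0.0, 517.1381900380259, 209.29434268310234], [0.0, 0.0, 1.0]], 'k1': -0.09549308593902962, 'R': [[0.025020957454723686, -0.999475718469617, 0.02054847628637694], [-0.9908970391214217, -0.027515495712121148, -0.13177995050885388], [0.1322762622258758, -0.017064163775559995, -0.9910659941528578]], 't': [-0.04694740314379636, 0.5436018105885239, 1.5076178371505378]}
{'time_s': 0.1, 'qpos': array([-1.33702504e+00,  3.20212296e-01,  1.56551786e+00,  3.36466444e-06,
        1.25740861e+00, -2.00197071e-02]), 'joint_velocities': array([ 1.52257816e-03, -1.88359239e-04, -3.66772710e-03, -4.23164564e-04,
        1.62729264e-03,  1.80277728e-05]), 'joint_efforts': array([-2.85505183e-05, -4.13333666e+01, -2.32508773e+01,  7.29150348e-02,
        4.21651080e-02, -6.02307819e-05]), 'ee_pos': array([ 0.14425734, -0.55615633,  0.21322857]), 'tcp_rot': array([-0.70136399, -0.09003129,  0.70147836, -0.08894402]), 'force': array([-0.28354177, -1.09908857, -0.69094325]), 'wrist_torque': array([-0.03454492, -0.01311841,  0.0202066 ]), 'width': 0.09107272857642626}
```

View pics/scene0.png

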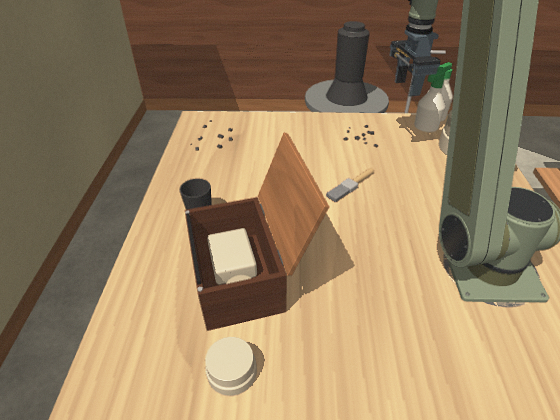

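View pics/top0.png

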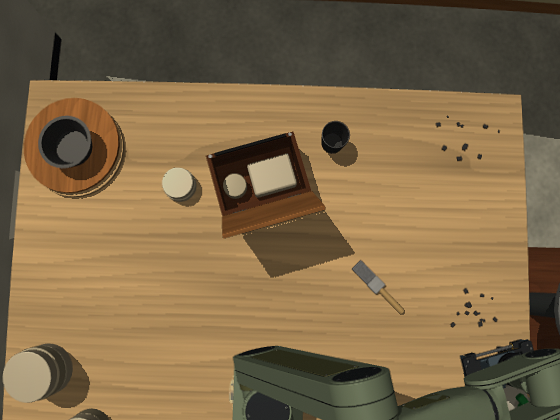

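The scene view shows the box with its lid's top corners near (286,135) and (327,208). In the top view the box's far rim corners are near (207,155) and (292,133), and the lid's free corners are near (222,237) and (325,210). I'll triangulate these next.

```bash
cat > h.py <<'E'
import numpy as np,cv2
from workcell import ctrl
def ray(n,uv):
    p=ctrl.camera_params(n);K,R,t=map(np.array,(p["K"],p["R"],p["t"]))
    q=cv2.undistortPoints(np.array([[uv]],float),K,np.array([p["k1"],0,0,0.]))[0,0]
    return -R.T@t, R.T@np.r_[q,1]
def plane(n,uv,z):
    c,d=ray(n,uv); return c+d*(z-c[2])/d[2]
def tri(a,b):
    c,d=ray("scene",a);e,f=ray("top",b)
    s=np.linalg.lstsq(np.c_[d,-f],e-c,rcond=None)[0]
    p,q=c+s[0]*d,e+s[1]*f
    return (p+q)/2,np.linalg.norm(p-q)
def proj(n,X):
    p=ctrl.camera_params(n)
    R=np.array(p["R"]);return cv2.projectPoints(np.array(X,float).reshape(-1,1,3),cv2.Rodrigues(R)[0],np.array(p["t"]),np.array(p["K"]),np.array([p["k1"],0,0,0.]))[0][:,0]
E
python3 - <<'E'
from h import *
np.set_printoptions(precision=4,suppress=True)
print("far rim",[plane("top",u,.13) for u in((207,155),(292,133))])
print("lid-y",tri((286,135),(325,210)),"lid+y",tri((327,208),(222,237)))
print("mould",plane("top",(178,182),.058),"pot",plane("top",(336,135),.1))
print("brush",plane("top",(362,266),.01),plane("top",(402,311),.01))
a=cv2.imread("pics/top0.png")[110:260,180:360];b=cv2.imread("pics/scene0.png")[120:340,160:360]
cv2.imwrite("pics/c.png",np.vstack([cv2.resize(a,(660,550))])); cv2.imwrite("pics/d.png",cv2.resize(b,(540,594)))
E
```

```text
far rim [array([0.6818, 0.1906, 0.13  ]), array([ 0.7534, -0.0496,  0.13  ])]
lid-y (array([ 0.5144, -0.1318,  0.2903]), np.float64(0.005037482965676283)) lid+y (array([0.4375, 0.1217, 0.2948]), np.float64(0.0006677527613180451))
mould [0.6147 0.2828 0.058 ] pot [ 0.7602 -0.1797  0.1   ]
brush [ 0.3824 -0.2736  0.01  ] [ 0.2504 -0.3959  0.01  ]
```

View pics/c.png

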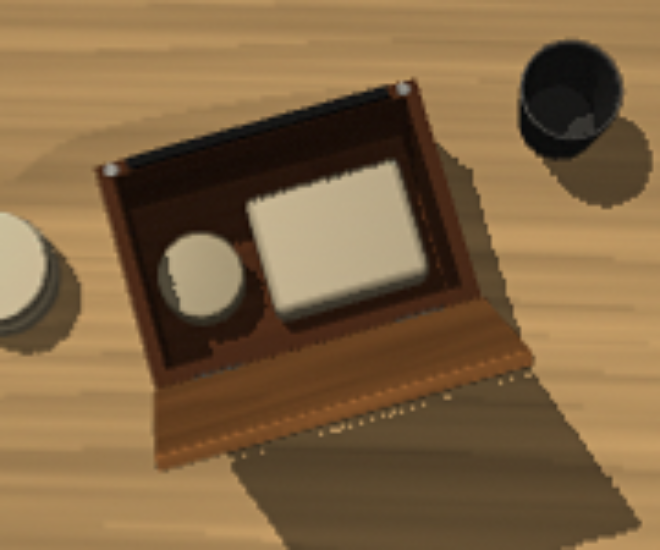

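View pics/d.png

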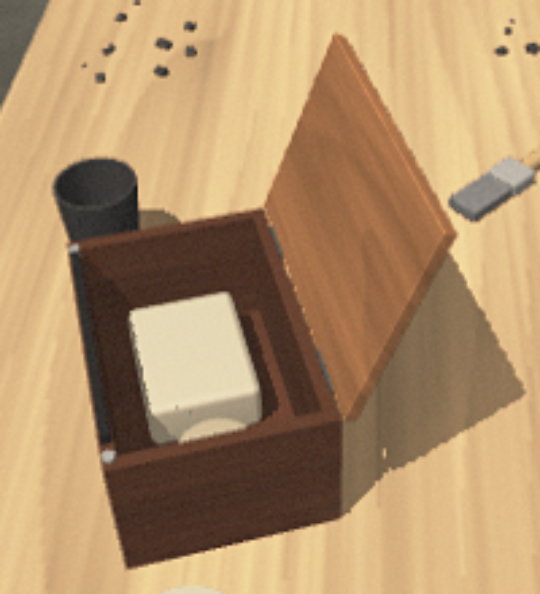

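The crops give the far rim corners at about top (206.7,157) and (293,132.5). The lid's corners are at top (223.6,237.6) and (325.4,208.2), and at scene (285,133) and (328.5,208). I'll fit the box pose and lid angle to these points.

Run:
```python
from h import *
from scipy.optimize import least_squares
np.set_printoptions(precision=4,suppress=True)
def W(p,L): # L in box frame (from box centre)
    c,s=np.cos(p[2]),np.sin(p[2]);L=np.array(L);return np.c_[p[0]+c*L[:,0]-s*L[:,1],p[1]+s*L[:,0]+c*L[:,1],L[:,2]]
def lid(th,x,y,z,h=-.09): return [h+x*np.cos(th)-z*np.sin(th),y,.1305+x*np.sin(th)+z*np.cos(th)]
def f(p,pr=0):
    th=p[3]
    T=W(p,[[.09,.13,.13],[.09,-.13,.13],lid(th,.184,.132,.012),lid(th,.184,-.132,.012)])
    S=W(p,[[.09,.13,.13],[.09,-.13,.13],lid(th,.184,.132,.012),lid(th,.184,-.132,0),[.09,.13,0],[-.09,.13,0]])
    mt=np.array([[206.7,157],[293.2,132.4],[223.6,237.6],[325.4,208.2]])
    ms=np.array([[160+109/2.7,120+459/2.7],[160+70/2.7,120+245/2.7],[328.5,208.1],[285.2,133],[160+128/2.7,120+567/2.7],[160+342/2.7,120+517/2.7]])
    r=np.r_[proj("top",T)-mt,proj("scene",S)-ms]
    if pr:print(r)
    return r.ravel()
s=least_squares(f,[.631,.045,.29,1.75],loss="soft_l1");print(s.x);f(s.x,1)
p=s.x
print("hinge",W(p,[lid(p[3],0,0,0)]),"edge",W(p,[lid(p[3],.184,0,.012)]),"press shut",W(p,[lid(.02,.15,0,.012)]))
```

```text
[0.6312 0.043  0.3001 1.9248]
[[-0.8496 -0.9946]
 [ 0.573  -0.1071]
 [-1.2111  0.345 ]
 [ 0.077   1.0561]
 [-1.4622  3.7872]
 [ 0.1708 -1.6219]
 [ 0.4682 -2.3038]
 [-2.111  -2.1245]
 [ 0.3086 -0.0578]
 [ 0.5791  0.0214]]
hinge [[0.5453 0.0164 0.1305]] edge [[ 0.4736 -0.0058  0.2989]] press shut [[0.6883 0.0606 0.1455]]
```

Call:
apply_moves --steps '[{"linear": [0.09, 0.178, 0.06], "roll": 0.03, "fingers": 1}, {"linear": [0.18, 0.356, 0.12], "roll": 0.03, "fingers": 1}, {"linear": [0.27, 0.534, 0.18], "roll": 0.03, "fingers": 1}, {"linear": [0.36, 0.712, 0.24], "roll": 0.03, "fingers": 1}, {"linear": [0.45, 0.89, 0.3], "roll": 0.03, "fingers": 1}, {"linear": [0.45, 0.89, 0.3], "roll": 0.03, "fingers": 1}]'

```text
time_s: 0.6
ee_pos: [0.2135, -0.4195, 0.2606]
tcp_rot: [0.7, 0.107, -0.698, 0.107]
force: [-0.9, -0.4, 0.2]
width: 0.0542
```

Call:
apply_moves --steps '[{"linear": [0.09, 0.178, 0], "fingers": 1}, {"linear": [0.18, 0.356, 0], "fingers": 1}, {"linear": [0.27, 0.534, 0], "fingers": 1}, {"linear": [0.36, 0.712, 0], "fingers": 1}, {"linear": [0.45, 0.89, 0], "fingers": 1}, {"linear": [0.45, 0.89, 0], "fingers": 1}]'

```text
invalid input
```

Call:
apply_moves --steps '[{"linear": [0.09, 0.178, 0], "fingers": 1}, {"linear": [0.18, 0.356, 0], "fingers": 1}, {"linear": [0.27, 0.534, 0], "fingers": 1}, {"linear": [0.36, 0.712, 0], "fingers": 1}, {"linear": [0.45, 0.89, 0], "fingers": 1}, {"linear": [0.45, 0.89, 0], "fingers": 1}]'

```text
invalid input
```

Call:
apply_moves --steps '[{"linear": [0.09, 0.178, 0], "roll": 0, "fingers": 1}, {"linear": [0.18, 0.356, 0], "roll": 0, "fingers": 1}, {"linear": [0.27, 0.534, 0], "roll": 0, "fingers": 1}, {"linear": [0.36, 0.712, 0], "roll": 0, "fingers": 1}, {"linear": [0.45, 0.89, 0], "roll": 0, "fingers": 1}, {"linear": [0.45, 0.89, 0], "roll": 0, "fingers": 1}]'

```text
time_s: 1.1
ee_pos: [0.2803, -0.286, 0.2587]
tcp_rot: [0.699, 0.108, -0.699, 0.106]
force: [-0.1, 0.1, -0.2]
width: 0.014
```

Call:
apply_moves --steps '[{"linear": [0.09, 0.178, 0], "roll": 0, "fingers": 1}, {"linear": [0.18, 0.356, 0], "roll": 0, "fingers": 1}, {"linear": [0.27, 0.534, 0], "roll": 0, "fingers": 1}, {"linear": [0.36, 0.712, 0], "roll": 0, "fingers": 1}, {"linear": [0.45, 0.89, 0], "roll": 0, "fingers": 1}, {"linear": [0.45, 0.89, 0], "roll": 0, "fingers": 1}]'

```text
time_s: 1.6
ee_pos: [0.3484, -0.1534, 0.2587]
tcp_rot: [0.699, 0.108, -0.699, 0.107]
force: [0.0, -0.1, 0.4]
width: 0.0001
```

Call:
apply_moves --steps '[{"linear": [0.08, 0.17, 0], "roll": 0, "fingers": 1}, {"linear": [0.16, 0.34, 0], "roll": 0, "fingers": 1}, {"linear": [0.24, 0.51, 0], "roll": 0, "fingers": 1}, {"linear": [0.32, 0.68, 0], "roll": 0, "fingers": 1}, {"linear": [0.4, 0.85, 0], "roll": 0, "fingers": 1}, {"linear": [0.4, 0.85, 0], "roll": 0, "fingers": 1}]'

```text
time_s: 2.1
ee_pos: [0.4088, -0.0266, 0.2586]
tcp_rot: [0.699, 0.108, -0.699, 0.107]
force: [0.3, 0.7, 0.2]
width: 0.0006
```

Run:
```python
from h import *
s=ctrl.get_state();print(s["ee_pos"],s["tcp_rot"],s["force"],s["width"],s["qpos"])
a=ctrl.read_camera("scene")[:,:,::-1];b=ctrl.read_camera("top")[:,:,::-1]
cv2.imwrite("pics/e.png",np.vstack([cv2.resize(a[80:280,160:460],(780,520))]))
```

```text
[ 0.40878533 -0.02659972  0.2586361 ] [ 0.69924758  0.10763262 -0.69860919  0.10683277] [0.34592965 0.66728429 0.15811637] 0.0006002363293436177 [-9.41347035e-02  2.50631559e-02  1.82105817e+00  1.36896878e-03
  1.29487189e+00  1.17181439e+00]
```

View pics/e.png

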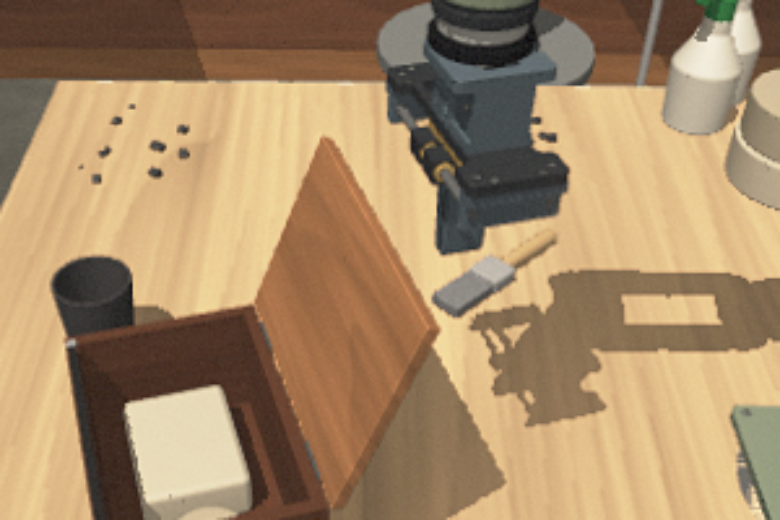

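The fingers are shut, in front of the lid and clear of it, with the lid's top corner at crop (325,140). I'll advance along the lid normal.

Call:
apply_moves --steps '[{"linear": [0.032, 0.01, 0], "roll": 0, "fingers": 1}, {"linear": [0.064, 0.02, 0], "roll": 0, "fingers": 1}, {"linear": [0.095, 0.03, 0], "roll": 0, "fingers": 1}, {"linear": [0.127, 0.039, 0], "roll": 0, "fingers": 1}, {"linear": [0.159, 0.049, 0], "roll": 0, "fingers": 1}, {"linear": [0.191, 0.059, 0], "roll": 0, "fingers": 1}, {"linear": [0.21, 0.065, 0], "roll": 0, "fingers": 1}, {"linear": [0.223, 0.069, 0], "roll": 0, "fingers": 1}]'

```text
time_s: 2.87
ee_pos: [0.4408, -0.0182, 0.2589]
tcp_rot: [-0.699, -0.106, 0.699, -0.106]
force: [0.4, 0.1, 0.4]
width: 0.0003
```

Call:
apply_moves --steps '[{"linear": [0.019, 0.006, 0], "roll": 0, "fingers": 1}, {"linear": [0.038, 0.012, 0], "roll": 0, "fingers": 1}, {"linear": [0.057, 0.018, 0], "roll": 0, "fingers": 1}, {"linear": [0.076, 0.024, 0], "roll": 0, "fingers": 1}, {"linear": [0.095, 0.03, 0], "roll": 0, "fingers": 1}, {"linear": [0.115, 0.035, 0], "roll": 0, "fingers": 1}, {"linear": [0.134, 0.041, 0], "roll": 0, "fingers": 1}, {"linear": [0.153, 0.047, 0], "roll": 0, "fingers": 1}]'

```text
time_s: 3.53
ee_pos: [0.463, -0.0113, 0.2591]
tcp_rot: [-0.699, -0.106, 0.7, -0.106]
force: [-2.5, -0.9, 2.1]
width: 0.0006
```

Call:
apply_moves --steps '[{"linear": [0.019, 0.006, 0], "roll": 0, "fingers": 1}, {"linear": [0.038, 0.012, 0], "roll": 0, "fingers": 1}, {"linear": [0.057, 0.018, 0], "roll": 0, "fingers": 1}, {"linear": [0.076, 0.024, 0], "roll": 0, "fingers": 1}, {"linear": [0.095, 0.03, 0], "roll": 0, "fingers": 1}, {"linear": [0.115, 0.035, 0], "roll": 0, "fingers": 1}, {"linear": [0.134, 0.041, 0], "roll": 0, "fingers": 1}, {"linear": [0.153, 0.047, 0], "roll": 0, "fingers": 1}]'

```text
time_s: 4.2
ee_pos: [0.4866, -0.004, 0.2589]
tcp_rot: [0.699, 0.106, -0.699, 0.106]
force: [-1.7, -1.1, 1.1]
width: 0.0007
```

Call:
apply_moves --steps '[{"linear": [0.019, 0.006, 0], "roll": 0, "fingers": 1}, {"linear": [0.038, 0.012, 0], "roll": 0, "fingers": 1}, {"linear": [0.057, 0.018, 0], "roll": 0, "fingers": 1}, {"linear": [0.076, 0.024, 0], "roll": 0, "fingers": 1}, {"linear": [0.095, 0.03, 0], "roll": 0, "fingers": 1}, {"linear": [0.115, 0.035, 0], "roll": 0, "fingers": 1}, {"linear": [0.134, 0.041, 0], "roll": 0, "fingers": 1}, {"linear": [0.153, 0.047, 0], "roll": 0, "fingers": 1}]'

```text
time_s: 4.87
ee_pos: [0.5095, 0.003, 0.2589]
tcp_rot: [0.699, 0.106, -0.699, 0.106]
force: [-1.3, -1.4, 1.3]
width: 0.0007
```

Call:
apply_moves --steps '[{"linear": [0.019, 0.006, 0], "roll": 0, "fingers": 1}, {"linear": [0.038, 0.012, 0], "roll": 0, "fingers": 1}, {"linear": [0.057, 0.018, 0], "roll": 0, "fingers": 1}, {"linear": [0.076, 0.024, 0], "roll": 0, "fingers": 1}, {"linear": [0.095, 0.03, 0], "roll": 0, "fingers": 1}, {"linear": [0.115, 0.035, 0], "roll": 0, "fingers": 1}, {"linear": [0.134, 0.041, 0], "roll": 0, "fingers": 1}, {"linear": [0.153, 0.047, 0], "roll": 0, "fingers": 1}]'

```text
time_s: 5.53
ee_pos: [0.5324, 0.0101, 0.2589]
tcp_rot: [0.699, 0.106, -0.699, 0.106]
force: [-0.8, -0.2, 0.9]
width: 0.0006
```

Call:
apply_moves --steps '[{"linear": [0.019, 0.006, 0], "roll": 0, "fingers": 1}, {"linear": [0.038, 0.012, 0], "roll": 0, "fingers": 1}, {"linear": [0.057, 0.018, 0], "roll": 0, "fingers": 1}, {"linear": [0.064, 0.02, 0], "roll": 0, "fingers": 1}]'

```text
time_s: 5.87
ee_pos: [0.5423, 0.0131, 0.2588]
tcp_rot: [0.699, 0.106, -0.699, 0.106]
force: [-0.0, 0.2, -0.3]
width: 0.0006
```

Run:
```python
from h import *
a=ctrl.read_camera("scene")[:,:,::-1]
cv2.imwrite("pics/f.png",cv2.resize(a[80:320,140:460],(720,540)))
```

```text
(no output)
```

View pics/f.png

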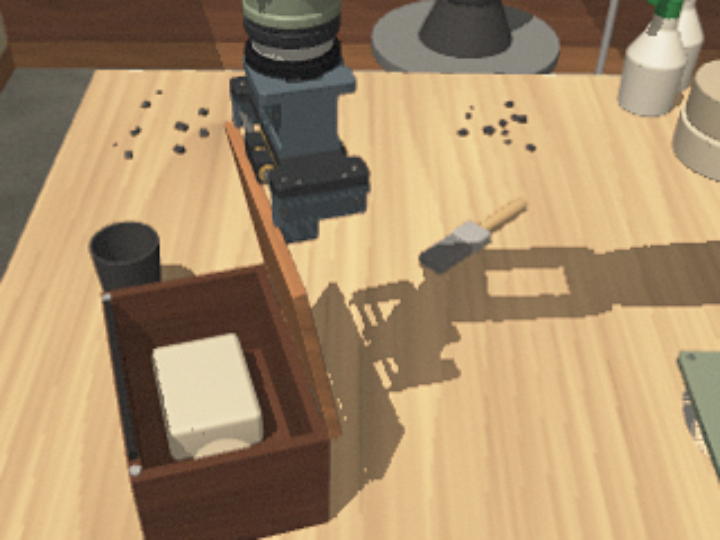

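The lid is just past upright, with its top edge running from crop (230,125) to (290,290). It is still leaning on the fingers, so I'll go on in small pushes.

Call:
apply_moves --steps '[{"linear": [0.019, 0.006, 0], "roll": 0, "fingers": 1}, {"linear": [0.038, 0.012, 0], "roll": 0, "fingers": 1}, {"linear": [0.057, 0.018, 0], "roll": 0, "fingers": 1}, {"linear": [0.064, 0.02, 0], "roll": 0, "fingers": 1}]'

```text
time_s: 6.25
ee_pos: [0.552, 0.0161, 0.259]
tcp_rot: [0.699, 0.106, -0.699, 0.106]
force: [-0.8, -0.4, -0.2]
width: 0.0005
```

Run:
```python
from h import *
old=cv2.imread("pics/f.png");a=ctrl.read_camera("scene")[:,:,::-1]
cv2.imwrite("pics/g.png",cv2.resize(a[80:320,140:460],(720,540)));print(ctrl.get_state()["force"])
```

```text
[ 1.10331044 -0.15793322  0.70814038]
```

Call:
apply_moves --steps '[{"linear": [0.019, 0.006, 0], "roll": 0, "fingers": 1}, {"linear": [0.038, 0.012, 0], "roll": 0, "fingers": 1}, {"linear": [0.057, 0.018, 0], "roll": 0, "fingers": 1}, {"linear": [0.064, 0.02, 0], "roll": 0, "fingers": 1}]'

```text
time_s: 6.63
ee_pos: [0.5616, 0.0191, 0.259]
tcp_rot: [0.699, 0.106, -0.699, 0.106]
force: [0.0, -0.9, 0.2]
width: 0.0008
```

Run:
```python
from h import *
g=cv2.imread("pics/g.png");a=ctrl.read_camera("scene")[:,:,::-1]
h=cv2.resize(a[80:320,140:460],(720,540));print(ctrl.get_state()["force"])
cv2.imwrite("pics/gh.png",cv2.resize(np.hstack([g[:,60:420],h[:,60:420]]),(720,540)))
```

```text
[-1.09097002 -0.4829983   0.51042391]
```

View pics/gh.png

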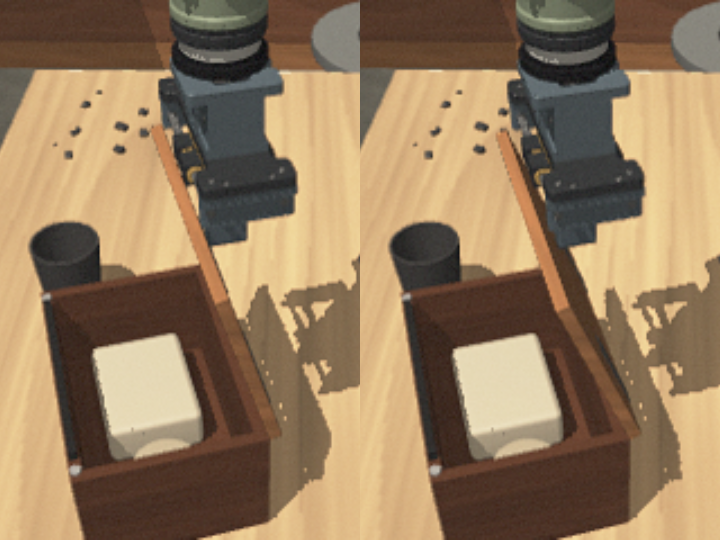

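The lid is still following the fingers, roughly 0.3 rad past upright, and hasn't fallen yet.

Call:
apply_moves --steps '[{"linear": [0.019, 0.006, 0], "roll": 0, "fingers": 1}, {"linear": [0.038, 0.012, 0], "roll": 0, "fingers": 1}, {"linear": [0.051, 0.016, 0], "roll": 0, "fingers": 1}, {"linear": [0.051, 0.016, 0], "roll": 0, "fingers": 1}]'

```text
time_s: 7.02
ee_pos: [0.569, 0.0215, 0.2589]
tcp_rot: [0.699, 0.106, -0.699, 0.106]
force: [-0.5, -0.6, 0.1]
width: 0.0
```

```bash
cat > lid.py <<'E'
from h import *
import sys
# orange-lid blob in scene near box
a=ctrl.read_camera("scene")[:,:,::-1]; cv2.imwrite(sys.argv[1],a)
hsv=cv2.cvtColor(a.copy(),cv2.COLOR_BGR2HSV)[120:330,170:345]
m=((hsv[...,0]<14)&(hsv[...,1]>110)&(hsv[...,2]>110)).astype("uint8")
n,_,s,c=cv2.connectedComponentsWithStats(m);i=1+s[1:,4].argmax();print("lid blob",s[i]+[170,120,0,0,0],ctrl.get_state()["force"].round(2))
E
python3 lid.py pics/l1.png
```

```text
lid blob [216 144  75 131 797] [-0.21  0.84 -0.46]
```

Call:
apply_moves --steps '[{"linear": [0.019, 0.006, 0], "roll": 0, "fingers": 1}, {"linear": [0.038, 0.012, 0], "roll": 0, "fingers": 1}, {"linear": [0.051, 0.016, 0], "roll": 0, "fingers": 1}, {"linear": [0.051, 0.016, 0], "roll": 0, "fingers": 1}]'

```text
time_s: 7.4
ee_pos: [0.5767, 0.0239, 0.2589]
tcp_rot: [0.699, 0.106, -0.699, 0.106]
force: [0.5, -0.2, -0.0]
width: 0.0005
```

```bash
python3 lid.py pics/l2.png
```

```text
lid blob [ 182  193  105   95 6746] [-0.67 -0.08 -0.14]
```

Call:
apply_moves --steps '[{"linear": [0, 0, 0.1], "roll": 0, "fingers": 1}, {"linear": [0, 0, 0.1], "roll": 0, "fingers": 1}, {"linear": [0, 0, 0.1], "roll": 0, "fingers": 1}, {"linear": [0, 0, 0.1], "roll": 0, "fingers": 1}]'

```text
time_s: 7.78
ee_pos: [0.576, 0.0238, 0.2737]
tcp_rot: [-0.699, -0.106, 0.699, -0.106]
force: [0.2, 0.0, 0.1]
width: 0.0005
```

```bash
python3 lid.py pics/l3.png; python3 -c "
import cv2
a=cv2.imread('pics/l3.png');cv2.imwrite('pics/l3c.png',cv2.resize(a[80:340,140:460],(720,585)))"
```

```text
lid blob [ 182  193  104  100 6815] [-0.04  0.01  0.54]
```

View pics/l3c.png

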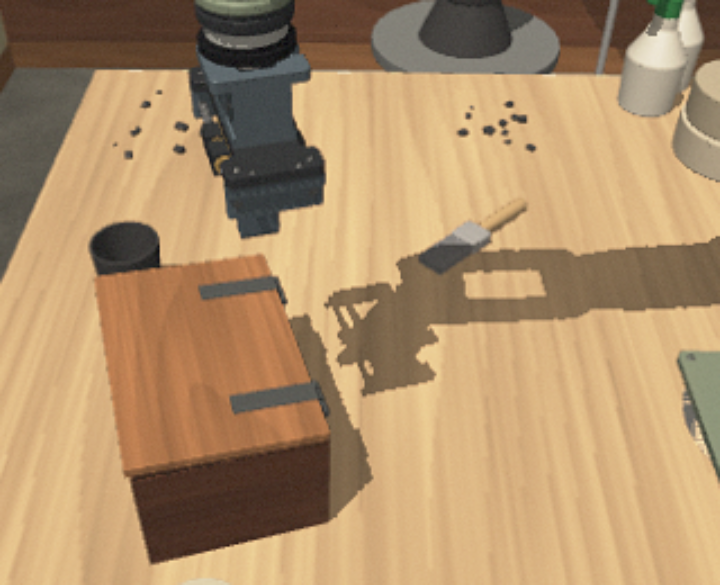

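The lid rests ajar on its seal, with the top face filling crop (100,270) to (325,465), and the hand is clear. I'll move over the press point.

Call:
apply_moves --steps '[{"linear": [0.2, 0.066, 0], "roll": 0, "fingers": 1}, {"linear": [0.4, 0.13, 0], "roll": 0, "fingers": 1}, {"linear": [0.6, 0.2, -0.1], "roll": 0, "fingers": 1}, {"linear": [0.747, 0.247, -0.3], "roll": 0, "fingers": 1}, {"linear": [0.747, 0.247, -0.45], "roll": 0, "fingers": 1}, {"linear": [0.747, 0.247, -0.6], "roll": 0, "fingers": 1}, {"linear": [0.747, 0.247, -0.67], "roll": 0, "fingers": 1}, {"linear": [0.747, 0.247, -0.7], "roll": 0, "fingers": 1}]'

```text
time_s: 8.5
ee_pos: [0.6869, 0.0607, 0.166]
tcp_rot: [-0.697, -0.106, 0.701, -0.106]
force: [0.5, -1.2, -0.4]
width: 0.0002
```

Call:
apply_moves --steps '[{"linear": [0, 0, 0], "roll": 0, "fingers": 1}, {"linear": [0, 0, -0.01], "roll": 0, "fingers": 1}, {"linear": [0, 0, -0.02], "roll": 0, "fingers": 1}, {"linear": [0, 0, -0.03], "roll": 0, "fingers": 1}, {"linear": [0, 0, -0.035], "roll": 0, "fingers": 1}, {"linear": [0, 0, -0.04], "roll": 0, "fingers": 1}]'

```text
time_s: 9.0
ee_pos: [0.6885, 0.0608, 0.1636]
tcp_rot: [0.7, 0.106, -0.699, 0.106]
force: [-0.7, 0.8, -0.3]
width: 0.0003
```

Call:
apply_moves --steps '[{"linear": [0, 0, -0.008], "roll": 0, "fingers": 1}, {"linear": [0, 0, -0.016], "roll": 0, "fingers": 1}, {"linear": [0, 0, -0.024], "roll": 0, "fingers": 1}, {"linear": [0, 0, -0.032], "roll": 0, "fingers": 1}, {"linear": [0, 0, -0.04], "roll": 0, "fingers": 1}, {"linear": [0, 0, -0.048], "roll": 0, "fingers": 1}, {"linear": [0, 0, -0.056], "roll": 0, "fingers": 1}, {"linear": [0, 0, -0.06], "roll": 0, "fingers": 1}]'

```text
time_s: 9.67
ee_pos: [0.6882, 0.0608, 0.1537]
tcp_rot: [-0.699, -0.106, 0.699, -0.106]
force: [-0.4, 0.1, 0.1]
width: 0.0008
```

Call:
apply_moves --steps '[{"linear": [0, 0, -0.004], "roll": 0, "fingers": 1}, {"linear": [0, 0, -0.008], "roll": 0, "fingers": 1}, {"linear": [0, 0, -0.011], "roll": 0, "fingers": 1}, {"linear": [0, 0, -0.014], "roll": 0, "fingers": 1}]'

```text
time_s: 10.0
ee_pos: [0.6883, 0.0608, 0.1519]
tcp_rot: [0.699, 0.106, -0.699, 0.106]
force: [0.7, -1.0, 0.1]
width: 0.0004
```

Call:
apply_moves --steps '[{"linear": [0, 0, -0.003], "roll": 0, "fingers": 1}, {"linear": [0, 0, -0.006], "roll": 0, "fingers": 1}, {"linear": [0, 0, -0.009], "roll": 0, "fingers": 1}, {"linear": [0, 0, -0.012], "roll": 0, "fingers": 1}]'

```text
time_s: 10.33
ee_pos: [0.6884, 0.0608, 0.1509]
tcp_rot: [0.699, 0.106, -0.699, 0.106]
force: [-2.1, 0.5, 4.5]
width: 0.0005
```

Contact came at about z = 0.151. I'll keep going slowly.

Call:
apply_moves --steps '[{"linear": [0, 0, -0.003], "roll": 0, "fingers": 1}, {"linear": [0, 0, -0.006], "roll": 0, "fingers": 1}, {"linear": [0, 0, -0.009], "roll": 0, "fingers": 1}, {"linear": [0, 0, -0.012], "roll": 0, "fingers": 1}]'

```text
time_s: 10.67
ee_pos: [0.6886, 0.0609, 0.149]
tcp_rot: [0.7, 0.106, -0.699, 0.106]
force: [-0.7, 0.4, 5.9]
width: 0.0002
```

Call:
apply_moves --steps '[{"linear": [0, 0, -0.003], "roll": 0, "fingers": 1}, {"linear": [0, 0, -0.006], "roll": 0, "fingers": 1}, {"linear": [0, 0, -0.009], "roll": 0, "fingers": 1}]'

```text
time_s: 10.92
ee_pos: [0.6887, 0.0609, 0.1477]
tcp_rot: [0.7, 0.106, -0.699, 0.106]
force: [-1.0, 0.8, 5.5]
width: 0.0006
```

Call:
apply_moves --steps '[{"linear": [0, 0, -0.003], "roll": 0, "fingers": 1}, {"linear": [0, 0, -0.006], "roll": 0, "fingers": 1}]'

```text
time_s: 11.08
ee_pos: [0.6888, 0.061, 0.1467]
tcp_rot: [0.7, 0.106, -0.698, 0.106]
force: [-0.9, 0.1, 5.2]
width: 0.0001
```

Call:
apply_moves --steps '[{"linear": [0, 0, -0.003], "roll": 0, "fingers": 1}, {"linear": [0, 0, -0.005], "roll": 0, "fingers": 1}]'

```text
time_s: 11.25
ee_pos: [0.6889, 0.061, 0.1459]
tcp_rot: [0.7, 0.106, -0.698, 0.106]
force: [-0.9, 1.5, 4.4]
width: 0.0005
```

Call:
apply_moves --steps '[{"linear": [0, 0, -0.003], "roll": 0, "fingers": 1}, {"linear": [0, 0, -0.005], "roll": 0, "fingers": 1}]'

```text
time_s: 11.42
ee_pos: [0.6889, 0.061, 0.1451]
tcp_rot: [0.7, 0.106, -0.698, 0.106]
force: [0.3, 0.4, 4.7]
width: 0.0002
```

Call:
apply_moves --steps '[{"linear": [0, 0, -0.003], "roll": 0, "fingers": 1}, {"linear": [0, 0, -0.005], "roll": 0, "fingers": 1}]'

```text
time_s: 11.58
ee_pos: [0.689, 0.061, 0.1444]
tcp_rot: [0.7, 0.106, -0.698, 0.106]
force: [-1.0, 0.3, 8.1]
width: 0.0006
```

Call:
apply_moves --steps '[{"linear": [0, 0, 0], "roll": 0, "fingers": 1}, {"linear": [0, 0, 0], "roll": 0, "fingers": 1}]'

```text
time_s: 11.75
ee_pos: [0.689, 0.061, 0.1445]
tcp_rot: [0.7, 0.106, -0.698, 0.106]
force: [-0.6, 1.0, 6.2]
width: 0.0001
```

Call:
apply_moves --steps '[{"linear": [0, 0, -0.002], "roll": 0, "fingers": 1}, {"linear": [0, 0, -0.002], "roll": 0, "fingers": 1}]'

```text
time_s: 11.92
ee_pos: [0.689, 0.061, 0.1444]
tcp_rot: [0.7, 0.106, -0.698, 0.106]
force: [-1.0, 0.7, 6.7]
width: 0.0004
```

Call:
apply_moves --steps '[{"linear": [0, 0, -0.003], "roll": 0, "fingers": 1}, {"linear": [0, 0, -0.003], "roll": 0, "fingers": 1}]'

```text
time_s: 12.08
ee_pos: [0.689, 0.061, 0.1444]
tcp_rot: [0.7, 0.106, -0.698, 0.106]
force: [-0.4, -0.4, 8.0]
width: 0.0005
```

Call:
apply_moves --steps '[{"linear": [0, 0, -0.002], "roll": 0, "fingers": 1}, {"linear": [0, 0, -0.002], "roll": 0, "fingers": 1}]'

```text
time_s: 12.25
ee_pos: [0.689, 0.0611, 0.1444]
tcp_rot: [0.7, 0.106, -0.698, 0.106]
force: [-1.3, 0.7, 9.8]
width: 0.0006
```

The position has stopped at z = 0.1444 while the force rises, so the lid is on the studs. I'll add a little more and then hold.

Call:
apply_moves --steps '[{"linear": [0, 0, -0.002], "roll": 0, "fingers": 1}, {"linear": [0, 0, -0.003], "roll": 0, "fingers": 1}, {"linear": [0, 0, -0.003], "roll": 0, "fingers": 1}, {"linear": [0, 0, -0.003], "roll": 0, "fingers": 1}]'

```text
time_s: 12.58
ee_pos: [0.689, 0.061, 0.1444]
tcp_rot: [0.7, 0.106, -0.698, 0.106]
force: [-1.7, 1.3, 10.6]
width: 0.0005
```

```bash
python3 -c "
from workcell import ctrl
import numpy as np
f=[]
for i in range(4): ctrl.read_camera('top'); f.append(ctrl.get_state()['force'][2])
print(np.round(f,1),np.mean(f))"
```

```text
[10.2 11.1 11.2 11. ] 10.863649055223698
```

Call:
apply_moves --steps '[{"linear": [0, 0, -0.0015], "roll": 0, "fingers": 1}, {"linear": [0, 0, -0.0015], "roll": 0, "fingers": 1}, {"linear": [0, 0, -0.0015], "roll": 0, "fingers": 1}, {"linear": [0, 0, -0.0015], "roll": 0, "fingers": 1}, {"linear": [0, 0, -0.0015], "roll": 0, "fingers": 1}, {"linear": [0, 0, -0.0015], "roll": 0, "fingers": 1}, {"linear": [0, 0, -0.0015], "roll": 0, "fingers": 1}, {"linear": [0, 0, -0.0015], "roll": 0, "fingers": 1}]'

```text
time_s: 13.45
ee_pos: [0.689, 0.0611, 0.1444]
tcp_rot: [0.7, 0.106, -0.698, 0.106]
force: [-1.9, 0.3, 10.9]
width: 0.0004
```

Call:
apply_moves --steps '[{"linear": [0, 0, 0], "roll": 0, "fingers": 1}, {"linear": [0, 0, 0], "roll": 0, "fingers": 1}, {"linear": [0, 0, 0], "roll": 0, "fingers": 1}, {"linear": [0, 0, 0], "roll": 0, "fingers": 1}, {"linear": [0, 0, 0], "roll": 0, "fingers": 1}, {"linear": [0, 0, 0], "roll": 0, "fingers": 1}, {"linear": [0, 0, 0], "roll": 0, "fingers": 1}, {"linear": [0, 0, 0], "roll": 0, "fingers": 1}]'

```text
time_s: 14.12
ee_pos: [0.689, 0.061, 0.1444]
tcp_rot: [0.7, 0.106, -0.698, 0.106]
force: [-1.8, -0.3, 11.0]
width: 0.0002
```

Call:
apply_moves --steps '[{"linear": [0, 0, 0], "roll": 0, "fingers": 1}, {"linear": [0, 0, 0], "roll": 0, "fingers": 1}, {"linear": [0, 0, 0], "roll": 0, "fingers": 1}, {"linear": [0, 0, 0], "roll": 0, "fingers": 1}, {"linear": [0, 0, 0], "roll": 0, "fingers": 1}, {"linear": [0, 0, 0], "roll": 0, "fingers": 1}, {"linear": [0, 0, 0], "roll": 0, "fingers": 1}, {"linear": [0, 0, 0], "roll": 0, "fingers": 1}]'

```text
time_s: 14.78
ee_pos: [0.689, 0.061, 0.1444]
tcp_rot: [0.7, 0.106, -0.698, 0.106]
force: [-3.3, 0.6, 10.6]
width: 0.0003
```

Call:
apply_moves --steps '[{"linear": [0, 0, 0], "roll": 0, "fingers": 1}, {"linear": [0, 0, 0], "roll": 0, "fingers": 1}, {"linear": [0, 0, 0], "roll": 0, "fingers": 1}, {"linear": [0, 0, 0], "roll": 0, "fingers": 1}, {"linear": [0, 0, 0], "roll": 0, "fingers": 1}, {"linear": [0, 0, 0], "roll": 0, "fingers": 1}, {"linear": [0, 0, 0], "roll": 0, "fingers": 1}, {"linear": [0, 0, 0], "roll": 0, "fingers": 1}]'

```text
time_s: 15.45
ee_pos: [0.689, 0.061, 0.1444]
tcp_rot: [0.7, 0.106, -0.698, 0.106]
force: [-2.0, 0.3, 12.4]
width: 0.0008
```

Call:
apply_moves --steps '[{"linear": [0, 0, 0], "roll": 0, "fingers": 1}, {"linear": [0, 0, 0], "roll": 0, "fingers": 1}, {"linear": [0, 0, 0], "roll": 0, "fingers": 1}, {"linear": [0, 0, 0], "roll": 0, "fingers": 1}, {"linear": [0, 0, 0], "roll": 0, "fingers": 1}, {"linear": [0, 0, 0], "roll": 0, "fingers": 1}, {"linear": [0, 0, 0], "roll": 0, "fingers": 1}, {"linear": [0, 0, 0], "roll": 0, "fingers": 1}]'

```text
time_s: 16.12
ee_pos: [0.689, 0.061, 0.1444]
tcp_rot: [0.7, 0.106, -0.698, 0.106]
force: [-2.0, 0.9, 11.5]
width: 0.0001
```

That reads about 11.3 N, held for over 2.5 s. There is plenty of time, so I'll nudge nearer to 12 N and hold again.

Call:
apply_moves --steps '[{"linear": [0, 0, -0.001], "roll": 0, "fingers": 1}, {"linear": [0, 0, -0.001], "roll": 0, "fingers": 1}, {"linear": [0, 0, -0.001], "roll": 0, "fingers": 1}, {"linear": [0, 0, -0.001], "roll": 0, "fingers": 1}, {"linear": [0, 0, -0.001], "roll": 0, "fingers": 1}, {"linear": [0, 0, -0.001], "roll": 0, "fingers": 1}, {"linear": [0, 0, -0.001], "roll": 0, "fingers": 1}, {"linear": [0, 0, -0.001], "roll": 0, "fingers": 1}]'

```text
time_s: 16.78
ee_pos: [0.689, 0.061, 0.1444]
tcp_rot: [0.7, 0.106, -0.698, 0.106]
force: [-1.7, 1.1, 12.1]
width: 0.0003
```

```bash
python3 -c "
from workcell import ctrl
import numpy as np
f=[]
for i in range(45): ctrl.read_camera('top'); f.append(ctrl.get_state()['force'])
f=np.array(f);print(f.mean(0),f[:,2].min(),f[:,2].max(),ctrl.get_state()['time_s'])"
```

```text
[-2.15376365  0.32195017 12.32401481] 11.205951103856401 13.659615717558477 19.0333
```

Call:
apply_moves --steps '[{"linear": [0, 0, 0.01], "roll": 0, "fingers": 1}, {"linear": [0, 0, 0.03], "roll": 0, "fingers": 1}, {"linear": [0, 0, 0.08], "roll": 0, "fingers": 1}, {"linear": [0, 0, 0.2], "roll": 0, "fingers": 1}, {"linear": [0, 0, 0.4], "roll": 0, "fingers": 1}, {"linear": [0, 0, 0.6], "roll": 0, "fingers": 1}, {"linear": [0, 0, 0.8], "roll": 0, "fingers": 1}, {"linear": [0, 0, 0.9], "roll": 0, "fingers": 1}]'

```text
time_s: 19.7
ee_pos: [0.6891, 0.0607, 0.2809]
tcp_rot: [0.701, 0.106, -0.697, 0.106]
force: [0.3, 0.3, 0.5]
width: 0.0005
```

Call:
apply_moves --steps '[{"linear": [-0.2, -0.06, 0], "roll": 0, "fingers": 1}, {"linear": [-0.4, -0.12, 0], "roll": 0, "fingers": 1}, {"linear": [-0.6, -0.18, 0], "roll": 0, "fingers": 1}, {"linear": [-0.8, -0.24, 0], "roll": 0, "fingers": 1}, {"linear": [-1, -0.3, 0], "roll": 0, "fingers": 1}, {"linear": [-1, -0.3, 0], "roll": 0, "fingers": 1}, {"linear": [-1, -0.3, 0], "roll": 0, "fingers": 1}]'

```text
time_s: 20.28
ee_pos: [0.5371, 0.0154, 0.2773]
tcp_rot: [0.699, 0.106, -0.699, 0.106]
force: [0.6, -0.2, -0.4]
width: 0.0007
```

```bash
python3 lid.py pics/m.png; python3 -c "
import cv2
a=cv2.imread('pics/m.png');cv2.imwrite('pics/mc.png',cv2.resize(a[80:400,140:460],(600,600)))"
```

```text
lid blob [ 182  194  104  101 6855] [-0.01  0.38  0.52]
```

View pics/mc.png

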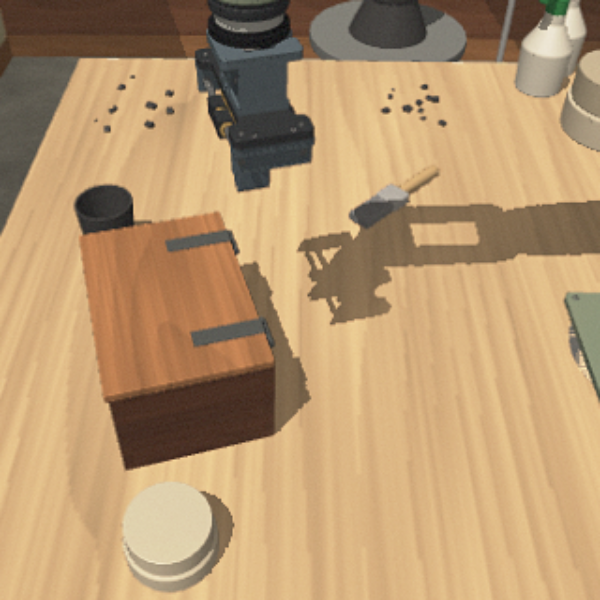

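The lid is shut, with its top face at crop (82,235) to (272,395). The mould (170,535), pot (105,205) and brush (395,195) haven't moved, and the hand is clear, so I'll hand the job in.

```bash
python3 -c "
from workcell import ctrl
print(ctrl.job_done())"
```

```text
the job is handed in; nothing more can be done
None
```

The damp box is shut and the job is handed in; it reports no verdict. The whole run took about 20 s.

- **Closing:** I pushed the lid past upright with shut fingers, at no more than about 3.5 N in the readings. It dropped by itself, roughly 0.3–0.4 rad past upright, and came to rest ajar on the seal with the hand clear.
- **Pressing:** The seal gave at 4–6 N from z ≈ 0.151 m. The lid stopped dead on the studs at z = 0.1444 m, inside the expected 142.5–147 mm.
- **Holding:** I held about 11 N for roughly 4 s, then a mean of 12.3 N (11.2–13.7 N) for 2.3 s, and lifted off. The highest force I read on the lid was about 14 N.

**Last checks:** The final picture shows the lid down and the mould, pot and brush apparently unmoved, judged by eye only. The force on the tool read about zero. I did not re-measure the lid angle after lifting off.

**One disagreement:** My first camera fit gave the lid's start angle as 1.92 rad, above the stated 1.66–1.80. I put that down to picking error and relied on touch for the rest.

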